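# Fence the mosaic board and open the glue

## Robot

A 6-joint arm with a two-finger parallel gripper is mounted at the origin on the work surface. World frame = base frame: x ahead of the robot, y to its left, z up, the work surface at z = 0. Lengths are in mm, angles in rad, forces in N, time in s.
With the tool pointing down it reaches from about 350 to 775 mm from the base axis. Payload 7.3 kg.
Tool frame: the origin (TCP) lies between the finger pads; the fingertips stand 8 mm ahead of it and the grasp point (between the pads) lies 11 mm behind it; y points along the fingers, z is the direction in which the jaws open and shut, and the axes are right-handed (so a half turn about y gives the same grasp; the last joint's range is limited). The gripper opens to 92 mm and grips with 3 to 60 N. Pads are 19 mm wide; open, the fingers measure 130 mm over their backs; the gripper's body (75 mm by 190 mm) begins 47 mm behind the grasp point.
Start: joints at [1.104, 0.342, 1.524, -0, 1.275, -0.146], TCP at [165.531, 498.24, 234.741] pointing down, gripper open.
Joint ranges: [-2.53, 2.53], [-0.77, 2.02], [0.04, 2.7], [-1, 4.14], [0.28, 2.66], [-3.11, 3.11]. Speed limits (rad/s): [2.57, 2.57, 3.14, 3.14, 3.14, 3.14].

## Interface

Orientations are given as [roll, pitch, yaw] about the fixed x, y, z axes, in that order (R = Rz(yaw) Ry(pitch) Rx(roll)).
In Python, from plant import bot, vision, job gives the robot as it stands. The module is installed in compiled form; this text tells all that it offers.
- The arm moves only by the tool arm_command, never from a script. Its argument "deltas" is a list of rows, each a list of 4 numbers: the shift along the tool's x, y, z in m, then the turn about the tool's y in degrees. In form: [[x, y, z, twist], ...]. A call has 1 to 5 rows; each row shifts and turns the commanded pose from where the row before left it, along the tool's axes as they then stand; what a row does not reach is not made up. A row lasts 1/10 s, in which the tool goes at most 50 mm and 8.59 degrees, less where a joint would pass 70% of its speed; a pose out of reach is approached as far as the arm can. A call is refused whole if a number of a shift passes 0.05 or a number of a turn 8.59, either way. A call with a gripper value outside its range is refused whole. "claw" is the closure in counts, from 0 (fully open) to 255 (shut), set as the call begins (left out, the last holds). The fingers move at their own pace and stop on an object; the grip force is fixed at half the most. Time passes only in rows, so rows that do not move let the fingers close. It gives the time, the measured TCP pose, the force and the opening at its end, in the units of the state.
- bot.get_obs(): the state, without advancing time (a new reading comes with each control period).
- vision.capture(name): name is "side" or "top" or "wrist"; returns a dict with "img" (400x640x3 uint8, red, green, blue), "camera_matrix" (3x3 intrinsics, pixels), "dist_coeffs" ([k1, k2, p1, p2, k3] as OpenCV has them; the pictures are not rectified), "world_to_cam" (4x4, takes a point from world to camera coordinates); the wrist camera has in their place "mount" (4x4, takes a point from camera to tool coordinates, whose origin is the TCP and whose axes are the tool frame's). Camera axes: x right, y down, z forward; pixel columns grow to the right and rows downward; lengths in mm; the calibration is good to about 2 mm. A picture is of the moment at which its call begins: read the wrist's pose just before it. There is no depth.
- job.close_job(): hands the job in, once; it reports no verdict.
Trained networks look in a picture, given as the dict that the camera call returned (one of the last four; its "shot" number tells which), for a name from the list of things; names that differ only in an ending like _2 or _b are one class to them, and where a whole thing is asked for, a point or a joint stands for the part that bears it (a point fixed in the world has none). Each returns a list of dicts, best first, with "confidence" (0 to 1); they miss things now and then, are a little off and sometimes report something else, mostly with a low value. They report only what shows in the picture. A call takes as long as a camera call. They do not tell look-alikes from the thing itself.
- vision.find_in(picture, name): "xyz" ([x, y, z] in mm, in the coordinates of the camera as it stood for that picture, good to about 4 mm: the middle of the surface that is visible of it).
- vision.regions_of(picture, name): "mask" (400x640 bool, what is visible of it).
The state is a dict: "time": time; "joint_positions": joint angles; "dq": joint speeds; "tau": joint torques, N m; "tool_pos": TCP position; "tcp_rot": TCP orientation; "contact_force": force on the tool from outside, world axes, zero at the start; "moment": the same for the moment, N m; "grip_width": finger opening in mm.
Only numpy, scipy, OpenCV 4.12 (cv2) and the standard library are available. Lean on these libraries where they do the work, as an engineer would, in place of code of your own. Each camera call takes 0.05 s, during which the arm holds its last target. There are 200 camera calls.

## Task

The next row of mirror tiles is to be glued along the bare front edge of the sign board: lay the straightedge flat on the counter, flush against about the middle of that edge, as a stop for the tiles, and let go of it. Then open the glue jug: press its safety cap down, twist it counter-clockwise until it is free, and lift it off. Finish while still holding the cap upright, straight above the neck and a few centimetres clear of it, with the straightedge still flush and the other things left where they are.

Things in the scene. Friction and masses are not known exactly. Their poses are not given: they have to be found in the camera images.
- board_edge (a point): Flat mosaic sign board fixed on the counter: grey panel 160 (x) x 220 (y) x 8 mm thick, far part covered with mirror tiles, the strip along its front edge bare. The point: middle of that front long edge (nearest the robot), at counter height. x points from the edge into the board, y along the edge, z up.
- ruler_grip (a point): Loose straightedge lying flat: aluminium bar 200 (x) x 40 (y) x 10 mm thick, about 0.28 kg, with a black upright grip rib on its middle, 90 long x 14 wide (y), from 10 to 40 mm above the bar's underside. The point is in the rib, mid-length, 32 mm above the underside; keep fingertips above the 10 mm bar. Either long edge may be used.
- ruler_foot (a point): Centre of the underside of the same straightedge, same axes (x along it); each long edge is 20 mm from this point.
- cap_mid (a point): Push-and-turn safety cap on the glue jug: grey round ribbed cap, 48 mm diameter, 34 mm high, about 35 g. The point is on its axis, half-way up (17 mm above its lower rim); z up. It can be gripped at any yaw; below its rim 22 mm are free down to the jug's shoulder.
- cap_rim (a point): Centre of the cap's lower rim. A lug closure locks the cap: it turns only while pushed down at least 4 mm (9 mm at most) against a spring, 5 N at first and about 10 N at 6 mm. Held down, it turns counter-clockwise seen from above; between 65 and 115 degrees from its start it is free and lifts straight off.
- glue_neck (a point): Top of the glue jug's neck, on its axis, 148 mm above the counter; z up. White square jug 82 mm wide, round neck, fixed in a square steel caddy 94 mm wide, so it cannot turn. Closed, the cap's middle is 4 mm below this point; the cap's rim clears the neck when its middle is 17 mm above it.
- candle_ref (a point): Bystander, to be left alone: squat white candle jar with a wooden lid, 74 dia x 85 high mm; the point is at about its middle.
- tape_ref (a point): Bystander, to be left alone: clear tape roll lying flat, 90 dia x 24 high mm; the point is at about its middle.
- cleaner_ref (a point): Bystander, to be left alone: slim round white bottle with a narrow black top (not the glue), 60 dia x 180 high mm; the point is at about its middle.
- cardholder_ref (a point): Bystander, to be left alone: small steel block with an upright blank card, 75 wide x 68 high mm; the point is at about its middle.
- tumbler_ref (a point): Bystander, to be left alone: drinking glass, 70 dia x 90 high mm; the point is at about its middle.
- spreader_ref (a point): Bystander, to be left alone: small spatula lying flat, 170 long mm; the point is at about its middle.
Not all that is in view belongs to the job. What is shaped like the part that bears glue_neck but blue or purple is not meant.

How it is judged:
By the outcome, as a careful person would: the job done as asked, in the order asked, and still so for the second after the job is handed in, while the arm keeps its last pose, push and grip.
It also fails if it takes over 58 s, if anything falls off the work surface, if the arm or the gripper's body presses on something with over 40 N, if the wrist force passes 120 N, or if a joint passes its speed limit or range.

## Working session

There is one attempt and no reset: what is moved stays moved. The work goes in short steps, Python scripts to look and compute and a tool call to move; the robot and the scene stay as the last step left them, time stands still between calls to the robot, and variables do not carry over. Pictures are saved under pics/ and viewed, about 8 in all and at most 12, crops included, and the job is handed in when it is done.

Besides the shell and the picture viewer there is one more tool, called after "Call:" in YAML: its name, and indented under it one key for each argument. arm_command: Moves the arm, as the interface text tells. Its arguments: {"type":"object","properties":{"deltas":{"type":"array","items":{"type":"array","items":{"type":"number"}}},"claw":{"type":"number"}},"required":["deltas"]}

```bash
mkdir -p pics; cat > h.py <<'E'
import numpy as np, cv2
from plant import bot, vision, job
from scipy.spatial.transform import Rotation as R
def T_tool(o):
    T=np.eye(4); T[:3,:3]=R.from_euler('xyz',o['tcp_rot']).as_matrix(); T[:3,3]=o['tool_pos']; return T
def cap(n):
    o=bot.get_obs(); p=vision.capture(n)
    p['c2w']=np.linalg.inv(p['world_to_cam']) if 'world_to_cam' in p else T_tool(o)@np.array(p['mount'])
    return p
def save(p,f,crop=None,s=1):
    im=p['img'][:,:,::-1]
    if crop: x0,y0,x1,y1=crop; im=im[y0:y1,x0:x1]
    cv2.imwrite('pics/'+f,cv2.resize(im,None,fx=s,fy=s,interpolation=cv2.INTER_CUBIC))
def ray(p,uv):
    q=cv2.undistortPoints(np.array([[uv]],float),np.array(p['camera_matrix']),np.array(p['dist_coeffs']))[0,0]
    d=p['c2w'][:3,:3]@np.array([q[0],q[1],1]); return p['c2w'][:3,3],d/np.linalg.norm(d)
def onz(p,uv,z):
    c,d=ray(p,uv); return c+d*(z-c[2])/d[2]
def proj(p,X):
    w=np.linalg.inv(p['c2w']); return cv2.projectPoints(np.array(X,float).reshape(-1,1,3),cv2.Rodrigues(w[:3,:3])[0],w[:3,3],np.array(p['camera_matrix']),np.array(p['dist_coeffs']))[0][:,0]
def tri(obs):
    A=np.zeros((3,3));b=np.zeros(3)
    for p,uv in obs:
        c,d=ray(p,uv);M=np.eye(3)-np.outer(d,d);A+=M;b+=M@c
    return np.linalg.solve(A,b)
def find(p,n):
    return [(np.round((p['c2w']@np.append(r['xyz'],1))[:3]),round(r['confidence'],2)) for r in vision.find_in(p,n)]
E
python3 - <<'E'
from h import *
np.set_printoptions(suppress=True,precision=3)
o=bot.get_obs(); print(o); print(T_tool(o))
for c in ['top','side']:
    p=cap(c); save(p,c+'1.png')
    print(c,p['c2w'][:3,3],p['c2w'][:3,2])
    for n in ['board_edge','ruler_grip','cap_mid','glue_neck','candle_ref','tape_ref','cleaner_ref','cardholder_ref','tumbler_ref','spreader_ref']:
        f=find(p,n); print(n,[(x.tolist(),c) for x,c in f])
E
```

```text
{'time': 0.0, 'joint_positions': array([ 1.104,  0.343,  1.525,  0.   ,  1.275, -0.146]), 'dq': array([-0.   , -0.   , -0.002,  0.   , -0.002, -0.   ]), 'tau': array([  0.001, -43.124, -24.423,   0.072,   0.056,  -0.   ]), 'tool_pos': array([165.352, 497.891, 234.057]), 'tcp_rot': array([-1.572,  0.   , -0.321]), 'contact_force': array([ 0.375, -0.106, -0.12 ]), 'moment': array([0.033, 0.039, 0.032]), 'grip_width': 91.73785538143359}
[[  0.949  -0.001   0.315 165.352]
 [ -0.315  -0.001   0.949 497.891]
 [ -0.     -1.     -0.001 234.057]
 [  0.      0.      0.      1.   ]]
top [ 411.446   65.717 1435.028] [ 0.08  -0.018 -0.997]
board_edge []
ruler_grip [([522.0, 43.0, 11.0], 0.85), ([338.0, 173.0, 24.0], 0.55)]
cap_mid [([447.0, 312.0, 161.0], 0.72), ([695.0, 224.0, 18.0], 0.47)]
glue_neck [([535.0, 501.0, 90.0], 0.91), ([436.0, 294.0, 94.0], 0.89)]
candle_ref [([763.0, 95.0, 84.0], 0.86), ([520.0, 39.0, 10.0], 0.73)]
tape_ref [([336.0, 172.0, 24.0], 0.79)]
cleaner_ref [([718.0, 339.0, 119.0], 0.74)]
cardholder_ref [([695.0, 227.0, 20.0], 0.71)]
tumbler_ref [([397.0, -433.0, 48.0], 0.84)]
spreader_ref [([633.0, -410.0, 5.0], 0.69)]
side [ 186.109 1047.621  807.907] [ 0.261 -0.794 -0.55 ]
board_edge [([570.0, -170.0, 3.0], 0.85)]
ruler_grip [([517.0, 49.0, 8.0], 0.67)]
cap_mid [([431.0, 326.0, 154.0], 0.69), ([515.0, 52.0, 7.0], 0.69)]
glue_neck [([259.0, 362.0, 57.0], 0.84), ([425.0, 341.0, 68.0], 0.67), ([528.0, 546.0, 82.0], 0.62)]
candle_ref [([757.0, 119.0, 64.0], 0.96)]
tape_ref [([335.0, 187.0, 17.0], 0.72)]
cleaner_ref [([756.0, 120.0, 66.0], 0.7), ([707.0, 371.0, 89.0], 0.6), ([390.0, -393.0, 67.0], 0.19)]
cardholder_ref [([687.0, 238.0, 29.0], 0.94), ([431.0, 325.0, 157.0], 0.57)]
tumbler_ref [([390.0, -395.0, 68.0], 0.94), ([711.0, 370.0, 87.0], 0.34)]
spreader_ref [([621.0, -409.0, -1.0], 0.52)]
```

View pics/top1.png

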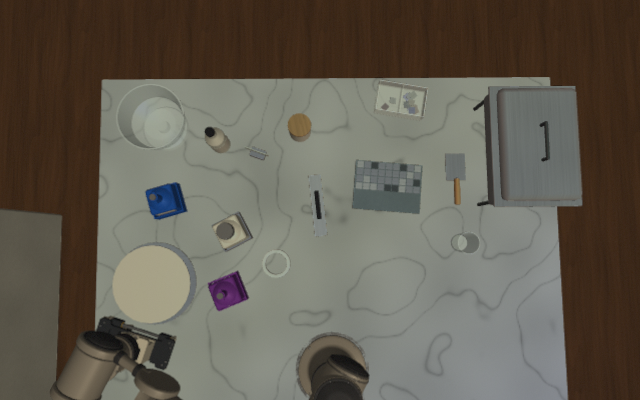

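View pics/side1.png

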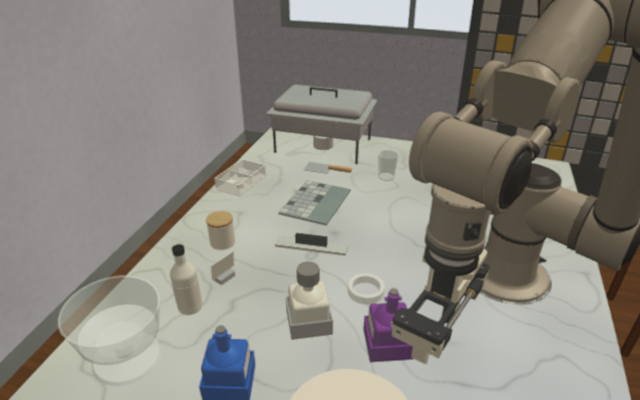

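Top view (up = +x, left = +y): three jugs. Blue is at (165,200), purple at (228,290), and white with a grey cap at (232,231). The white one is meant, because blue and purple are excluded. The ruler is at (318,205) and the board's bare edge runs from (353,210) to (420,213). I'll confirm these in one enlarged crop.

```bash
python3 - <<'E'
from h import *
np.set_printoptions(suppress=True,precision=1)
p=cap('top'); s=cap('side')
save(p,'topcrop.png',(200,145,440,265),3.3)
for n,uv,z in [('edgeL',(353,210),8),('edgeR',(420,213),8),('rtop',(315,175),10),('rbot',(321,236),10),('rib1',(316,191),40),('rib2',(321,219),40)]:
    print(n,onz(p,uv,z))
print('cap top', tri([(p,(225.5,230)),(s,(308,268))]))
for q in (p,s):
  for n in ['ruler_grip','cap_mid','board_edge']:
    for r in vision.regions_of(q,n)[:2]:
        m=r['mask']; ys,xs=np.nonzero(m); print(n,r['confidence'],xs.mean(),ys.mean(),m.sum(),xs.min(),xs.max(),ys.min(),ys.max(), cv2.minAreaRect(np.c_[xs,ys].astype(np.float32)))
E
```

```text
edgeL [504.8 -76.7   8. ]
edgeR [ 492.4 -294.9    8. ]
rtop [620.5  45.4  10. ]
rbot [421.9  28.6  10. ]
rib1 [564.7  43.3  40. ]
rib2 [475.3  28.6  40. ]
cap top [440.1 307.7 154.5]
ruler_grip 0.9 317.4307065217391 205.08695652173913 736 309 326 174 235 ((317.4971008300781, 204.87265014648438), (61.29243850708008, 12.271181106567383), 83.92753601074219)
cap_mid 0.78 224.6694214876033 230.21900826446281 242 216 234 222 238 ((224.75003051757812, 230.25001525878906), (17.39252281188965, 16.443843841552734), 18.43494987487793)
board_edge 0.97 387.3990147783251 186.08405172413794 3248 353 422 160 213 ((387.20001220703125, 186.10000610351562), (67.8481674194336, 48.830745697021484), 4.763641834259033)
ruler_grip 0.73 311.4358706986444 243.94473409801876 959 275 346 233 255 ((311.06134033203125, 242.589599609375), (71.18937683105469, 16.845930099487305), 7.253195762634277)
ruler_grip 0.27 314.7975708502024 202.17661943319837 1976 278 350 180 224 ((314.1452331542969, 201.3948516845703), (64.877685546875, 41.69596862792969), 13.495734214782715)
cap_mid 0.91 307.893115942029 274.161231884058 552 296 319 261 287 ((307.5, 274.0), (26.0, 23.0), 90.0)
cap_mid 0.74 315.14822657490737 202.06934886183166 1889 279 349 181 224 ((314.19134521484375, 201.58154296875), (64.65350341796875, 39.89345169067383), 11.768289566040039)
board_edge 0.74 315.06625891946993 202.31804281345566 1962 278 350 181 224 ((314.0384826660156, 201.80767822265625), (66.67947387695312, 41.18438720703125), 11.309932708740234)
```

View pics/topcrop.png

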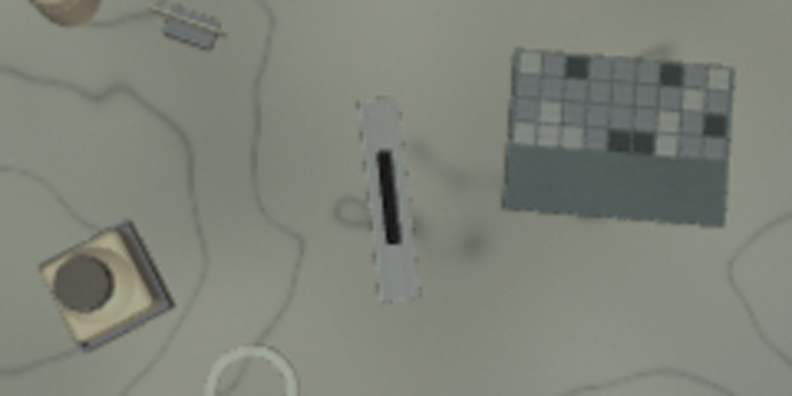

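The crop confirms the white jug with the grey cap at top-view (225,230). The blue and purple jugs are look-alikes. Next I go above the ruler.

```bash
cat >> h.py <<'E'
def plan(xyz,ang=None,o=None):
    """print twist (deg) and then shift in tool axes (after twist), mm, for TCP xyz, jaw (tool z) heading ang deg"""
    o=o or bot.get_obs(); T=T_tool(o); a=np.degrees(np.arctan2(T[1,2],T[0,2]))
    tw=0 if ang is None else -((ang-a+180)%360-180); b=np.radians(a-tw)
    z=np.array([np.cos(b),np.sin(b),0]);x=np.array([z[1],-z[0],0]); d=np.array(xyz)-o['tool_pos']
    print('t',round(o['time'],2),'pos',np.round(o['tool_pos'],1),'jaw',round(a,2),'F',np.round(o['contact_force'],1),'w',round(o['grip_width'],1),'| twist',round(tw,2),'shift',np.round([d@x,-d[2],d@z],1),'q6',np.round(o['joint_positions'][5],2))
E
python3 -c "
from h import *
plan([521,37,230],96)"
```

```text
t 1.5 pos [165.5 498.3 234.7] jaw 71.62 F [ 0.1  0.4 -0.6] w 91.9 | twist -24.38 shift [ 305.3    4.7 -495.9] q6 -0.15
```

Call:
arm_command:
  deltas:
    - [0, 0, 0, -8.2]
    - [0, 0, 0, -8.2]
    - [0, 0, 0, -8]
    - [0.0254, 0, -0.0413, 0]
    - [0.0254, 0, -0.0413, 0]

```text
time: 2.0
tool_pos: [224.7, 421.0, 234.5]
tcp_rot: [-1.571, -0.0, 0.109]
contact_force: [1.6, -0.3, -0.3]
grip_width: 92.2
```

Call:
arm_command:
  deltas:
    - [0.0254, 0, -0.0413, 0]
    - [0.0254, 0, -0.0413, 0]
    - [0.0254, 0, -0.0413, 0]
    - [0.0254, 0, -0.0413, 0]
    - [0.0254, 0, -0.0413, 0]

```text
time: 2.5
tool_pos: [373.6, 227.7, 235.0]
tcp_rot: [-1.57, -0.001, 0.105]
contact_force: [0.5, 0.5, 0.3]
grip_width: 92.1
```

Call:
arm_command:
  deltas:
    - [0.0254, 0, -0.0413, 0]
    - [0.0254, 0, -0.0413, 0]
    - [0.0254, 0, -0.0413, 0]
    - [0.0254, 0, -0.0413, 0]
    - [0.0254, 0, -0.0413, 0]

```text
time: 3.0
tool_pos: [521.6, 35.5, 234.9]
tcp_rot: [-1.571, -0.0, 0.105]
contact_force: [1.3, 0.5, -1.0]
grip_width: 91.3
```

```bash
python3 -c "
from h import *
plan([521,37,230],96)
p=cap('wrist');save(p,'w1.png')
print(p['c2w'][:3,3],p['c2w'][:3,2]); print(p['mount'])
print(proj(p,[[521,37,10],[620,45,10],[422,29,10],[498,-186,8]]))
for r in vision.regions_of(p,'ruler_grip')[:2]:
    ys,xs=np.nonzero(r['mask']); print(r['confidence'],len(xs),cv2.minAreaRect(np.c_[xs,ys].astype(np.float32)))
"
```

```text
t 3.0 pos [521.6  35.5 234.9] jaw 96.0 F [ 1.3  0.5 -1. ] w 91.3 | twist 0.0 shift [-0.4  4.9  1.6] q6 -1.75
[442.18996751  27.43777712 386.3446383 ] [ 0.29381765  0.03147235 -0.95534323]
[[-7.66866228e-05  9.55481224e-01  2.95051902e-01 -7.97382733e+01]
 [-4.07038626e-04 -2.95051908e-01  9.55481138e-01 -1.51530044e+02]
 [ 9.99999914e-01 -4.68248989e-05  4.11544299e-04  3.54385731e-01]
 [ 0.00000000e+00  0.00000000e+00  0.00000000e+00  1.00000000e+00]]
[[321.49482505 171.73538232]
 [319.80762466 238.10067748]
 [323.45188699  94.73746804]
 [157.61532444 137.82702288]]
0.55 4057 ((322.7834167480469, 167.43954467773438), (30.85216522216797, 141.6564178466797), 1.5622248649597168)
```

View pics/w1.png

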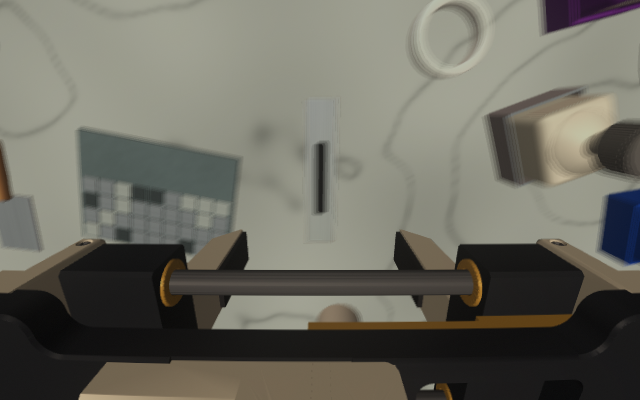

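The wrist view shows the ruler centred between the fingers, its ends at about (323,98) and (320,242) and the rib from (322,142) to (320,214). The board's bare edge runs from (80,129) to (240,157).

```bash
python3 -c "
from h import *
o=bot.get_obs();p=cap('wrist');t=cap('top')
g=cv2.cvtColor(p['img'],cv2.COLOR_RGB2GRAY)
m=(g[120:225,300:340]<60).astype(np.uint8)
ys,xs=np.nonzero(m); xs=xs+300;ys=ys+120; print(len(xs)); (c,s,a)=cv2.minAreaRect(np.c_[xs,ys].astype(np.float32)); print(c,s,a)
f=np.polyfit(ys,xs,1); e=[(np.polyval(f,y),y) for y in (ys.min(),ys.max())]; print(e)
P=[onz(p,u,36) for u in e]; print('rib',P,np.degrees(np.arctan2(*(P[1]-P[0])[1::-1])))
Q=[onz(p,u,10) for u in [(323,98),(320,242)]]; print('bar',Q,np.mean(Q,0),np.degrees(np.arctan2(*(Q[1]-Q[0])[1::-1])))
E=[onz(p,u,8) for u in [(240,157),(80,129)]]; print('edge',E,np.mean(E,0),np.degrees(np.arctan2(*(E[0]-E[1])[1::-1])))
for n,a,b in [('edgeL',(240,157),(352.5,209)),('edgeR',(80,129),(420,213)),('ribN',(321.5,142),(320.5,218)),('ribF',(320,214),(315.5,190.5))]: print(n,tri([(p,a),(t,b)]))
"
```

```text
700
(327.22906494140625, 174.0047607421875) (9.91451358795166, 70.15144348144531) 1.1934895515441895
[(np.float64(327.74287916824665), np.int64(139)), (np.float64(326.5258670090349), np.int64(209))]
rib [array([476.07809567,  36.87028725,  36.        ]), array([566.75840295,  45.01208098,  36.        ])] 5.130583780556701
bar [array([428.10558743,  26.27345087,  10.        ]), array([628.20161778,  42.36159962,  10.        ])] [528.15360261  34.31752525  10.        ] 4.596814844340832
edge [array([514.18011447, -77.77899628,   8.        ]), array([ 496.88231027, -294.56944778,    8.        ])] [ 505.53121237 -186.17422203    8.        ] 85.4380098305571
edgeL [507.71360132 -71.44367295  34.8376786 ]
edgeR [ 494.59167911 -294.44953218    8.4625384 ]
ribN [478.22467493  29.94775118  53.91298343]
ribF [564.97100203  40.74338454  59.51681856]
```

```bash
python3 -c "
from h import *
plan([521.4,40.9,60],95.1)
p=cap('wrist');t=cap('top'); print(tri([(p,(327.2,174)),(t,(318.2,204.5))]))"
```

```text
t 3.2 pos [520.6  36.7 234.2] jaw 95.89 F [-1.1  1.5 -0.1] w 92.2 | twist 0.79 shift [  1.2 174.2   4.2] q6 -1.75
[520.1941114   41.05638167  28.31400222]
```

Call:
arm_command:
  deltas:
    - [0.001, 0.043, 0.004, 0.8]
    - [0, 0.045, 0, 0]
    - [0, 0.045, 0, 0]
    - [0, 0.041, 0, 0]
    - [0, 0, 0, 0]
  claw: 90

```text
time: 3.8
tool_pos: [516.8, 43.1, 56.6]
tcp_rot: [-1.569, 0.01, 0.093]
contact_force: [-0.1, 0.7, -0.8]
grip_width: 59.8
```

```bash
python3 -c "
from h import *
plan([521.4,40.9,22],95.1)
p=cap('wrist');save(p,'w2.png')
"
```

```text
t 3.8 pos [516.8  43.1  56.6] jaw 95.34 F [-0.1  0.7 -0.8] w 59.8 | twist 0.24 shift [ 4.3 34.6 -2.6] q6 -1.73
```

View pics/w2.png

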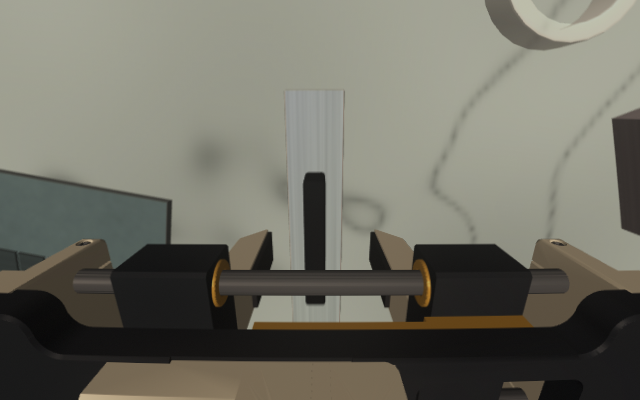

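The rib (column 314, rows 172–304) lies between the fingers, whose midpoint is about column 321. I'll descend and close.

Call:
arm_command:
  deltas:
    - [0.002, 0.018, -0.002, 0]
    - [0.002, 0.016, 0, 0]
    - [0, 0, 0, 0]

```text
time: 4.15
tool_pos: [525.9, 40.4, 28.0]
tcp_rot: [-1.571, -0.001, 0.092]
contact_force: [-0.8, 0.1, -0.2]
grip_width: 59.4
```

Call:
arm_command:
  deltas:
    - [0, 0, 0, 0]
    - [0, 0, 0, 0]
    - [0, 0, 0, 0]
    - [0, 0, 0, 0]
    - [0, 0, 0, 0]
  claw: 255

```text
time: 4.65
tool_pos: [525.5, 39.8, 27.1]
tcp_rot: [-1.571, -0.001, 0.091]
contact_force: [-0.3, 0.4, -0.5]
grip_width: 24.2
```

Call:
arm_command:
  deltas:
    - [-0.003, 0.005, 0, 0]
    - [0, 0, 0, 0]
    - [0, 0, 0, 0]
    - [0, 0, 0, 0]
    - [0, 0, 0, 0]

```text
time: 5.15
tool_pos: [522.0, 39.6, 21.4]
tcp_rot: [-1.571, 0.001, 0.091]
contact_force: [0.7, -0.5, -2.3]
grip_width: 13.6
```

```bash
python3 -c "
from h import *
plan([521.4,40.9,22],95.1)
"
```

```text
t 5.15 pos [522.   39.6  21.4] jaw 95.22 F [ 0.7 -0.5 -2.3] w 13.6 | twist 0.12 shift [-0.5 -0.6  1.4] q6 -1.73
```

Call:
arm_command:
  deltas:
    - [0, -0.02, 0, 0]
    - [0, -0.03, 0, 0]
    - [0, 0, 0, 8.5]
    - [0, 0, 0, 8.5]
    - [0, 0, 0, 8.5]

```text
time: 5.65
tool_pos: [522.2, 39.5, 71.8]
tcp_rot: [-1.571, 0.0, -0.36]
contact_force: [0.5, -0.8, -3.1]
grip_width: 13.8
```

Call:
arm_command:
  deltas:
    - [0, 0, 0, 8.5]
    - [0, 0, 0, 8.5]
    - [0, 0, 0, 8.5]
    - [0, 0, 0, 8.5]
    - [0, 0, 0, 8.5]

```text
time: 6.15
tool_pos: [522.1, 39.6, 71.5]
tcp_rot: [-1.571, 0.0, -1.102]
contact_force: [-0.1, -0.2, -2.7]
grip_width: 13.7
```

Call:
arm_command:
  deltas:
    - [0, 0, 0, 8.5]
    - [0, 0, 0, 8.5]
    - [0, 0, 0, 8.5]
    - [0, 0, 0, 5]
    - [0, 0, 0, 0]

```text
time: 6.65
tool_pos: [522.1, 39.6, 71.5]
tcp_rot: [-1.571, 0.0, -1.629]
contact_force: [-0.0, -0.2, -3.0]
grip_width: 13.9
```

```bash
python3 -c "
from h import *
plan([440,-184,70],-3.4)
"
```

```text
t 6.65 pos [522.1  39.6  71.5] jaw -3.32 F [-0.  -0.2 -3. ] w 13.9 | twist 0.08 shift [228.1   1.5 -68.7] q6 -0.01
```

Call:
arm_command:
  deltas:
    - [0.045, 0, -0.014, 0]
    - [0.045, 0, -0.014, 0]
    - [0.046, 0, -0.014, 0]
    - [0.046, 0, -0.014, 0]
    - [0.046, 0, -0.013, 0]

```text
time: 7.15
tool_pos: [439.5, -185.6, 71.7]
tcp_rot: [-1.571, 0.0, -1.625]
contact_force: [0.3, -0.9, -1.8]
grip_width: 13.9
```

Call:
arm_command:
  deltas:
    - [0, 0, 0, 0]
    - [0, 0, 0, 0]

```text
time: 7.35
tool_pos: [440.0, -185.0, 71.7]
tcp_rot: [-1.571, 0.0, -1.629]
contact_force: [0.6, -0.3, -2.7]
grip_width: 13.6
```

```bash
python3 -c "
from h import *
plan([440,-184,70],-3.4)
p=cap('wrist');save(p,'w3.png');t=cap('top');save(t,'t3.png',(330,140,450,260),6)
im=np.hstack([cv2.resize(p['img'],(640,400)),]);
cv2.imwrite('pics/c3.png',np.vstack([cv2.resize(p['img'],(480,300)),cv2.resize(t['img'][150:240,330:450],(480,360)[:2] if 0 else (400,300)) if 0 else cv2.resize(t['img'][150:225,330:450],(480,300),interpolation=cv2.INTER_CUBIC)])[:,:,::-1])
"
```

```text
t 7.35 pos [ 440.  -185.    71.7] jaw -3.35 F [ 0.6 -0.3 -2.7] w 13.6 | twist 0.05 shift [-1.   1.7 -0. ] q6 -0.5
```

View pics/c3.png

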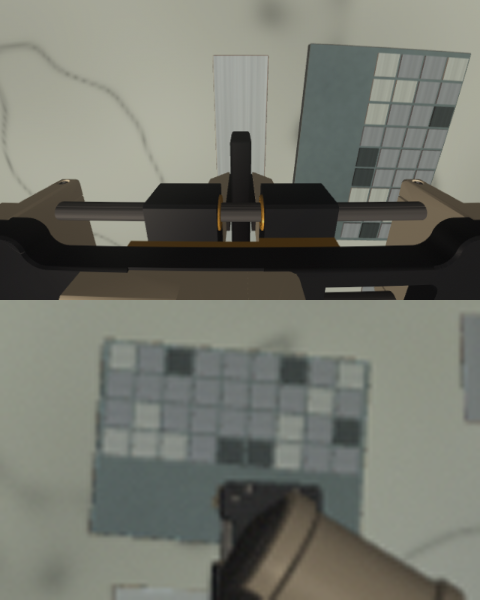

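```bash
python3 -c "
from h import *
o=bot.get_obs();p=cap('wrist');im=cv2.GaussianBlur(p['img'],(3,3),0).astype(float).sum(2)
def edge(x0,x1,y0,y1,sgn):
    out=[]
    for y in range(y0,y1):
        a=np.linspace(x0,x1,2)  
        g=sgn*np.gradient(im[y,x0:x1]); k=g.argmax()
        out.append((x0+k,y))
    out=np.array(out,float)
    for _ in range(3):
        f=np.polyfit(out[:,1],out[:,0],1); r=abs(np.polyval(f,out[:,1])-out[:,0]); out=out[r<max(1.2,np.median(r)*2)]
    return [(np.polyval(f,y),y) for y in (out[0,1],out[-1,1])],len(out)
b,n=edge(378,430,68,215,-1); print('board px',b,n)
B=[onz(p,u,8) for u in b]; print(np.round(B,1),np.degrees(np.arctan2(*(B[0]-B[1])[1::-1])))
z0=o['tool_pos'][2]-21.4+10
for nm,x0,x1,s in [('right',345,368,-1),('left',272,300,1)]:
    r,n=edge(x0,x1,85,180,s); P=[onz(p,u,z0) for u in r]; print(nm,r,n,np.round(P,1),np.degrees(np.arctan2(*(P[0]-P[1])[1::-1])))
c=[onz(p,u,z0) for u in [(285,74),(357.5,74)]]; print('ruler end corners',c)
print('board corner',onz(p,(412,58.5),8))
t=cap('top')
L=onz(t,(330+91/4,150+232/4),8); Rr=onz(t,(330+358/4,150+246/4),8); print('top edge',L,Rr)
"
```

```text
board px [(np.float64(409.5765765765767), np.float64(68.0)), (np.float64(392.64111049825357), np.float64(214.0))] 147
[[ 509.6  -76.8    8. ]
 [ 499.4 -186.5    8. ]] 84.6926731339605
right [(np.float64(356.0098684210527), np.float64(85.0)), (np.float64(352.7690789473686), np.float64(179.0))] 95 [[ 465.   -90.4   60.2]
 [ 462.  -142.7   60.2]] 86.72240261784582
left [(np.float64(286.0615193483886), np.float64(85.0)), (np.float64(292.94986816827407), np.float64(179.0))] 57 [[ 427.1  -88.3   60.2]
 [ 426.4 -140.7   60.2]] 89.32576133127536
ruler end corners [array([426.97271799, -82.68329479,  60.17978817]), array([465.93486614, -84.84614335,  60.17978817])]
board corner [511.14501225 -70.6791429    8.        ]
top edge [511.30608091 -75.96746115   8.        ] [ 497.30605365 -293.38900469    8.        ]
```

Call:
arm_command:
  deltas:
    - [0, 0.02, 0.01, 1.4]
    - [0, 0.02, 0.01, 0]
    - [0, 0.009, 0, 0]
    - [0, 0, 0, 0]

```text
time: 7.95
tool_pos: [460.3, -184.3, 21.9]
tcp_rot: [-1.572, 0.001, -1.65]
contact_force: [-0.7, 0.6, -2.4]
grip_width: 13.6
```

```bash
python3 -c "
from h import *
plan([482,-184,21.4],-4.7)
p=cap('wrist');im=cv2.GaussianBlur(p['img'],(3,3),0)
save(p,'w4.png',(240,60,560,260),2.4)
"
```

```text
t 7.95 pos [ 460.3 -184.3   21.9] jaw -4.55 F [-0.7  0.6 -2.4] w 13.6 | twist 0.15 shift [-2.1  0.5 21.6] q6 -0.46
```

View pics/w4.png

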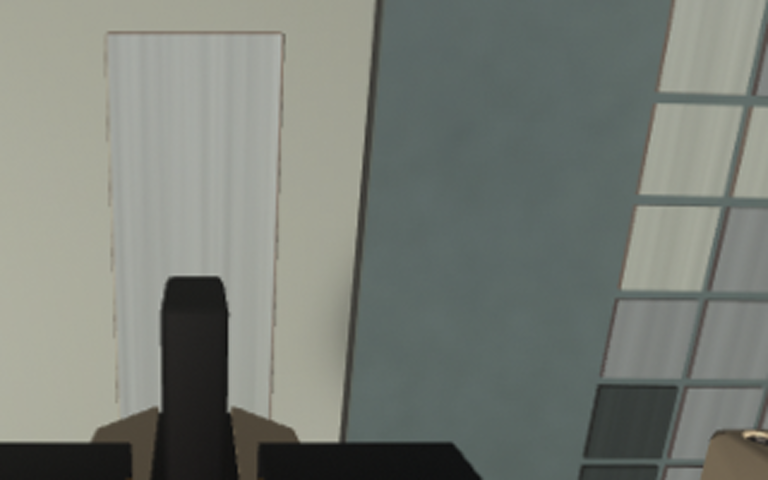

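Close view: the ruler's right edge runs crop (283,35)–(269,420). The board's top edge runs (382,0)–(350,440) with a gap of about 20 mm.

```bash
python3 -c "
from h import *
p=cap('wrist')
q=lambda u:(240+u[0]/2.4,60+u[1]/2.4)
def a(u,v,z):
    A,B=onz(p,q(u),z),onz(p,q(v),z); print(np.round(A,1),np.round(B,1),round(np.degrees(np.arctan2(*(A-B)[1::-1])),2)); return A,B
a((283,35),(269.5,420),10); a((106,35),(118,400),10); a((382,0),(350,440),8); a((375.5,0),(343,440),0)
print(onz(p,q((195,33)),10))
"
```

```text
[488.2 -86.9  10. ] [ 480.7 -181.3   10. ] 85.42
[448.4 -83.7  10. ] [ 441.2 -172.4   10. ] 85.35
[511.2 -81.    8. ] [ 502.4 -189.9    8. ] 85.41
[511.8 -79.7   0. ] [ 502.2 -193.9    0. ] 85.18
[468.45532535 -84.92739468  10.        ]
```

Call:
arm_command:
  deltas:
    - [0, 0.0005, 0.01, 0]
    - [0, 0, 0.008, 0]
    - [0, 0, 0.002, 0]
    - [0, 0, 0, 0]

```text
time: 8.45
tool_pos: [480.2, -187.2, 22.2]
tcp_rot: [-1.572, 0.0, -1.653]
contact_force: [-2.1, -0.4, -1.7]
grip_width: 13.9
```

Call:
arm_command:
  deltas:
    - [0, 0, 0.001, 0]
    - [0, 0, 0.001, 0]
    - [0, 0, 0, 0]

```text
time: 8.75
tool_pos: [480.8, -187.0, 22.0]
tcp_rot: [-1.574, 0.001, -1.653]
contact_force: [-8.1, 0.0, 0.9]
grip_width: 13.8
```

```bash
python3 -c "
from h import *
plan([482,-184,21.4],-4.7);print(bot.get_obs()['moment'])"
```

```text
t 8.75 pos [ 480.8 -187.    22. ] jaw -4.7 F [-8.1  0.   0.9] w 13.8 | twist -0.0 shift [-3.1  0.6  0.9] q6 -0.44
[-0.36491447  1.29351771 -0.40267817]
```

Call:
arm_command:
  deltas:
    - [0, 0.0005, 0.001, 0]
    - [0, 0, 0, 0]
    - [0, 0, 0, 0]

```text
time: 9.05
tool_pos: [480.9, -186.9, 21.4]
tcp_rot: [-1.576, 0.001, -1.653]
contact_force: [-10.7, -0.4, 2.9]
grip_width: 13.9
```

Call:
arm_command:
  deltas:
    - [0, 0, 0, 0]
    - [0, 0, 0, 0]
    - [0, 0, 0, 0]
    - [0, 0, 0, 0]
  claw: 140

```text
time: 9.45
tool_pos: [484.0, -187.6, 22.0]
tcp_rot: [-1.569, -0.0, -1.652]
contact_force: [0.5, 1.2, 0.7]
grip_width: 39.3
```

```bash
python3 -c "
from h import *
plan([482,-184,21.4],-4.7)
p=cap('wrist');save(p,'w5.png',(240,60,480,240),3.2)
"
```

```text
t 9.45 pos [ 484.  -187.6   22. ] jaw -4.67 F [0.5 1.2 0.7] w 39.3 | twist 0.03 shift [-3.5  0.6 -2.3] q6 -0.44
```

View pics/w5.png

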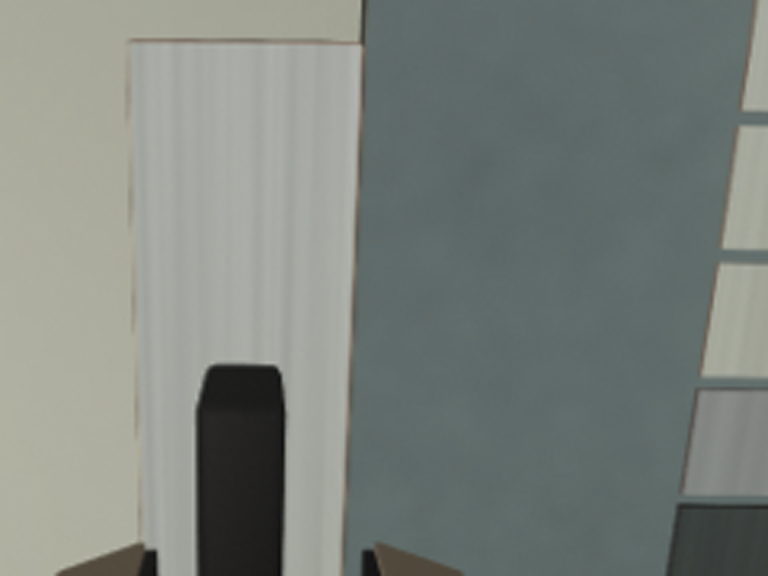

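There is no visible gap along the contact line, crop (362,43)–(345,575), and both edges are parallel. Next I lift clear and go to the jug at a safe height.

Call:
arm_command:
  deltas:
    - [0, -0.02, 0, 0]
    - [0, -0.045, 0, 0]
    - [0, -0.045, 0, 0]
    - [0, -0.045, 0, 0]
    - [0, -0.045, 0, 0]
  claw: 0

```text
time: 10.0
tool_pos: [483.2, -187.2, 223.8]
tcp_rot: [-1.57, -0.0, -1.652]
contact_force: [1.6, -0.6, 0.7]
grip_width: 76.7
```

Call:
arm_command:
  deltas:
    - [-0.045, -0.02, -0.008, 0]
    - [-0.045, -0.01, -0.008, 0]
    - [-0.045, 0, -0.008, 0]
    - [-0.045, 0, -0.008, 0]
    - [-0.045, 0, -0.008, 0]

```text
time: 10.5
tool_pos: [461.5, 41.8, 252.1]
tcp_rot: [-1.569, 0.0, -1.653]
contact_force: [0.4, 0.4, 0.4]
grip_width: 91.7
```

Call:
arm_command:
  deltas:
    - [-0.045, 0, -0.008, 0]
    - [-0.045, 0, -0.008, 0]
    - [-0.045, 0, -0.008, 0]
    - [-0.045, 0, -0.008, 0]
    - [-0.045, 0, -0.008, 0]

```text
time: 11.0
tool_pos: [439.8, 269.6, 252.0]
tcp_rot: [-1.57, 0.0, -1.652]
contact_force: [1.8, -0.7, -0.7]
grip_width: 91.4
```

Call:
arm_command:
  deltas:
    - [-0.01, 0, -0.004, 0]
    - [0, 0, 0, 0]
    - [0, 0, 0, 0]

```text
time: 11.3
tool_pos: [437.2, 277.1, 251.7]
tcp_rot: [-1.571, -0.001, -1.652]
contact_force: [-0.3, -0.8, -0.0]
grip_width: 92.0
```

```bash
python3 -c "
from h import *
plan([438,308,250],-4.7)
p=cap('wrist');save(p,'w6.png'); t=cap('top');s=cap('side')
for n,q in (('w',p),('t',t),('s',s)):
    for r in vision.regions_of(q,'cap_mid')[:2]:
        ys,xs=np.nonzero(r['mask']); print(n,r['confidence'],len(xs),xs.mean(),ys.mean(),xs.min(),xs.max(),ys.min(),ys.max())
print(find(p,'cap_mid')[:2]); print(proj(p,[[438,308,161]]))
"
```

```text
t 11.3 pos [437.2 277.1 251.7] jaw -4.67 F [-0.3 -0.8 -0. ] w 92.0 | twist 0.03 shift [-30.9   1.7  -1.7] q6 0.5
w 0.84 2451 319.89759281925745 162.92860057119543 292 347 134 191
s 0.89 550 307.8636363636364 274.15636363636366 296 320 261 287
[(array([437., 316., 162.]), 0.72)]
[[318.56834226 170.19925039]]
```

View pics/w6.png

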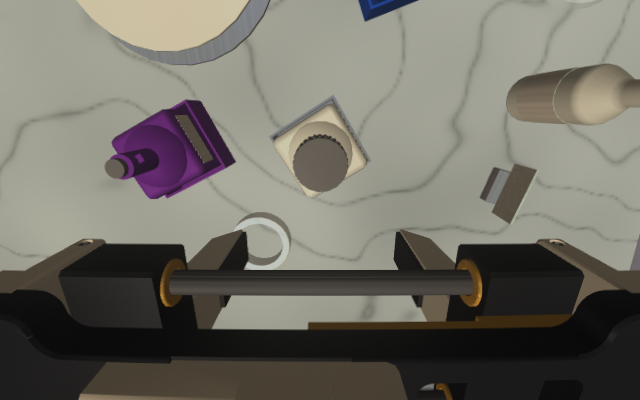

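The grey cap of the white jug has its top disc at (320,163), radius about 28 px. The purple look-alike is at left (118,165).

```bash
python3 -c "
from h import *
o=bot.get_obs();p=cap('wrist');s=cap('side');t=cap('top')
g=cv2.cvtColor(p['img'],cv2.COLOR_RGB2GRAY);hsv=cv2.cvtColor(p['img'],cv2.COLOR_RGB2HSV)
r=vision.regions_of(p,'cap_mid')[0]['mask'].astype(np.uint8)
c=max(cv2.findContours(r,0,1)[0],key=cv2.contourArea); print(cv2.minEnclosingCircle(c))
u=(320.3,163.2)
print(onz(p,u,161),onz(p,u,155)); print('tri',tri([(p,u),(s,(308,268))]),tri([(p,u),(t,(225,230))]))
print('size at 161:',np.linalg.norm(onz(p,(292,163),161)-onz(p,(348,163),161)))
"
```

```text
((319.27099609375, 162.57252502441406), 28.16152000427246)
[440.35225762 314.11375387 161.        ] [440.25874997 313.05007552 155.        ]
tri [438.54152046 312.92374705 158.64774906] [441.01998893 311.32040513 145.79074269]
size at 161: 48.796038622415885
```

```bash
python3 -c "
from h import *
plan([440,313.5,185],-4.7)"
```

```text
t 11.85 pos [437.2 277.7 251.8] jaw -4.7 F [-0.2 -0.6 -0.4] w 91.8 | twist 0.0 shift [-35.9  66.8  -0.2] q6 0.5
```

Call:
arm_command:
  deltas:
    - [-0.018, 0.033, 0, 0]
    - [-0.018, 0.034, 0, 0]
    - [0, 0, 0, 0]
    - [0, 0, 0, 0]

```text
time: 12.25
tool_pos: [439.9, 313.7, 184.7]
tcp_rot: [-1.572, -0.001, -1.652]
contact_force: [0.1, 0.1, 1.2]
grip_width: 91.5
```

```bash
python3 -c "
from h import *
o=bot.get_obs();p=cap('wrist');save(p,'w7.png',(220,100,420,300),3)
plan([440,313.5,133],-4.7)
r=vision.regions_of(p,'cap_mid')
for q in r[:1]:
    c=max(cv2.findContours(q['mask'].astype(np.uint8),0,1)[0],key=cv2.contourArea);x=cv2.minEnclosingCircle(c);print(q['confidence'],x,onz(p,x[0],161))
"
```

```text
t 12.3 pos [440.5 313.7 185.8] jaw -4.66 F [-0.1  0.5  0.2] w 91.5 | twist 0.04 shift [ 0.2 52.8 -0.5] q6 0.56
```

View pics/w7.png

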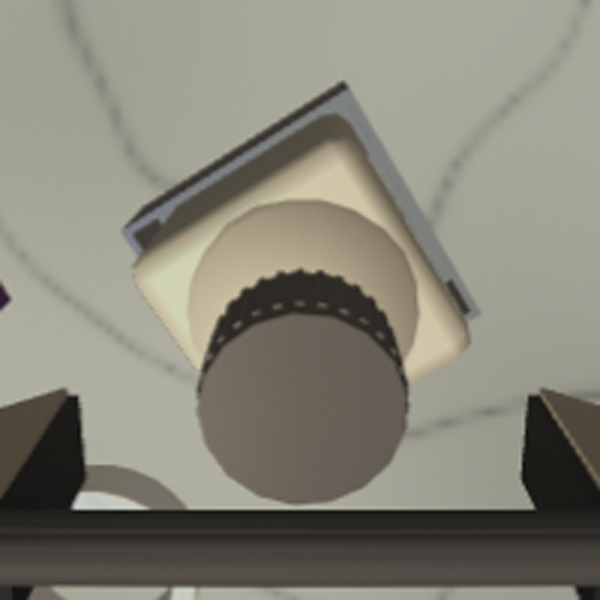

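The cap's top disc is centred at crop (302,408), which is pixel (320.8,236), and lies midway between the fingers.

```bash
python3 -c "
from h import *
p=cap('wrist')
for z in (161,159): print(onz(p,(320.8,236),z), np.linalg.norm(onz(p,(220+197/3,236),z)-onz(p,(220+408/3,236),z)))
plan([440,313,133],-4.7)"
```

```text
[440.92183886 311.90393505 161.        ] 48.461672959606936
[440.8520528  310.98148155 159.        ] 49.00950290151353
t 12.4 pos [440.9 313.7 186.5] jaw -4.7 F [ 0.6 -1.  -0.4] w 91.6 | twist -0.0 shift [ 0.7 53.5 -0.9] q6 0.56
```

Call:
arm_command:
  deltas:
    - [0.001, 0.02, 0, 0]
    - [0, 0.02, 0, 0]
    - [0, 0.012, 0, 0]
    - [0, 0, 0, 0]

```text
time: 12.8
tool_pos: [439.6, 312.2, 132.2]
tcp_rot: [-1.572, -0.001, -1.653]
contact_force: [-0.9, -0.9, -0.0]
grip_width: 92.0
```

Call:
arm_command:
  deltas:
    - [0, 0, 0, 0]
    - [0, 0, 0, 0]
    - [0, 0, 0, 0]
    - [0, 0, 0, 0]
    - [0, 0, 0, 0]
  claw: 255

```text
time: 13.3
tool_pos: [440.1, 312.9, 133.1]
tcp_rot: [-1.57, 0.0, -1.652]
contact_force: [0.1, 0.4, -0.2]
grip_width: 56.6
```

Call:
arm_command:
  deltas:
    - [0, 0, 0, 0]
    - [0, 0, 0, 0]
    - [0, 0, 0, 0]

```text
time: 13.6
tool_pos: [440.0, 312.8, 132.8]
tcp_rot: [-1.571, 0.0, -1.652]
contact_force: [-1.1, -0.2, 1.3]
grip_width: 47.4
```

```bash
python3 -c "
from h import *
plan([441,312.3,133],-4.7);print(bot.get_obs()['moment'])"
```

```text
t 13.6 pos [440.  312.8 132.8] jaw -4.68 F [-1.1 -0.2  1.3] w 47.4 | twist 0.02 shift [ 0.4 -0.2  1. ] q6 0.56
[-0.11628183  0.09100209  0.03877332]
```

Call:
arm_command:
  deltas:
    - [0, 0.002, 0, 0]
    - [0, 0.002, 0, 0]
    - [0, 0.002, 0, 0]
    - [0, 0.001, 0, 0]
    - [0, 0, 0, 0]

```text
time: 14.1
tool_pos: [440.1, 312.9, 126.4]
tcp_rot: [-1.57, 0.0, -1.652]
contact_force: [-3.2, -1.2, 9.1]
grip_width: 46.8
```

Call:
arm_command:
  deltas:
    - [0, 0, 0, 0]
    - [0, 0, 0, 0]

```text
time: 14.3
tool_pos: [440.1, 312.8, 126.6]
tcp_rot: [-1.57, 0.0, -1.652]
contact_force: [-2.0, -2.0, 9.1]
grip_width: 47.2
```

Call:
arm_command:
  deltas:
    - [0, 0.0012, 0, 0]
    - [0, 0, 0, -4]
    - [0, 0, 0, -6]
    - [0, 0, 0, -6]
    - [0, 0, 0, -6]

```text
time: 14.8
tool_pos: [440.8, 313.4, 125.8]
tcp_rot: [-1.568, 0.001, -1.264]
contact_force: [-1.2, 1.1, 9.3]
grip_width: 47.2
```

```bash
python3 -c "
from h import *
plan([441,312.3,133],85.3);print(bot.get_obs()['moment'])"
```

```text
t 14.8 pos [440.8 313.4 125.8] jaw 17.56 F [-1.2  1.1  9.3] w 47.2 | twist -67.74 shift [ 0.3 -7.2 -1.1] q6 0.17
[-0.07312968  0.18473186 -0.0163643 ]
```

Low torque and forces. I'll carry on to about 90° in total.

Call:
arm_command:
  deltas:
    - [0, 0, 0, -7]
    - [0, 0, 0, -7]
    - [0, 0, 0, -7]
    - [0, 0, 0, -7]
    - [0, 0, 0, -7]

```text
time: 15.3
tool_pos: [440.9, 313.5, 125.8]
tcp_rot: [-1.567, -0.001, -0.653]
contact_force: [-1.0, 1.1, 9.8]
grip_width: 47.2
```

Call:
arm_command:
  deltas:
    - [0, 0, 0, -7]
    - [0, 0, 0, -7]
    - [0, 0, 0, -7]
    - [0, 0, 0, -7]
    - [0, 0, 0, -5]

```text
time: 15.8
tool_pos: [440.7, 313.4, 125.8]
tcp_rot: [-1.569, -0.002, -0.077]
contact_force: [-1.4, 0.2, 9.3]
grip_width: 47.1
```

Call:
arm_command:
  deltas:
    - [0, 0, 0, 0]
    - [0, 0, 0, 0]

```text
time: 16.0
tool_pos: [440.7, 313.4, 125.8]
tcp_rot: [-1.569, -0.002, -0.081]
contact_force: [-1.3, 0.3, 9.3]
grip_width: 47.0
```

```bash
python3 -c "
from h import *
plan([441,312.3,133],85.3);print(bot.get_obs()['moment'])
p=cap('wrist');save(p,'w8.png',(220,130,420,300),3)"
```

```text
t 16.0 pos [440.7 313.4 125.8] jaw 85.33 F [-1.3  0.3  9.3] w 47.0 | twist 0.03 shift [ 0.4 -7.2 -1.1] q6 -1.01
[0.05324653 0.24238441 0.03175833]
```

Call:
arm_command:
  deltas:
    - [0, -0.004, 0, 0]
    - [0, -0.004, 0, 0]
    - [0, -0.004, 0, 0]
    - [0, -0.004, 0, 0]
    - [0, 0, 0, 0]

```text
time: 16.55
tool_pos: [440.1, 312.8, 140.7]
tcp_rot: [-1.571, -0.0, -0.082]
contact_force: [-1.1, -0.7, -0.0]
grip_width: 47.1
```

Call:
arm_command:
  deltas:
    - [0, -0.008, 0, 0]
    - [0, -0.01, 0, 0]
    - [0, -0.012, 0, 0]
    - [0, -0.012, 0, 0]
    - [0, 0, 0, 0]

```text
time: 17.05
tool_pos: [441.0, 313.4, 185.0]
tcp_rot: [-1.568, -0.004, -0.082]
contact_force: [-0.7, 0.0, -1.1]
grip_width: 47.0
```

Call:
arm_command:
  deltas:
    - [0, 0, 0, 0]
    - [0, 0, 0, 0]
    - [0, 0, 0, 0]

```text
time: 17.35
tool_pos: [439.7, 312.6, 182.0]
tcp_rot: [-1.571, 0.001, -0.082]
contact_force: [-0.6, 0.4, -0.2]
grip_width: 47.1
```

```bash
python3 -c "
from h import *
plan([440,312.5,184],85.3)
p=cap('side');t=cap('top')
a=cv2.resize(p['img'][170:350,240:440],(600,540),interpolation=cv2.INTER_CUBIC)
cv2.imwrite('pics/s9.png',a[:,:,::-1]); save(t,'t9.png',(330,140,450,260),5)"
```

```text
t 17.35 pos [439.7 312.6 182. ] jaw 85.32 F [-0.6  0.4 -0.2] w 47.1 | twist 0.02 shift [ 0.3 -2.  -0.1] q6 -1.01
```

View pics/s9.png

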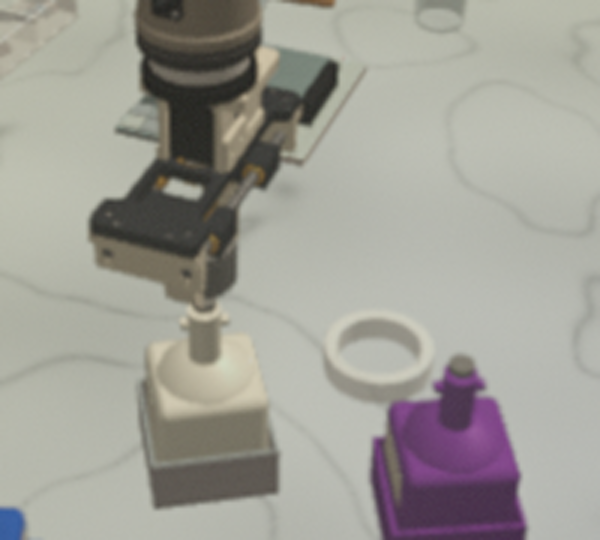

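View pics/t9.png

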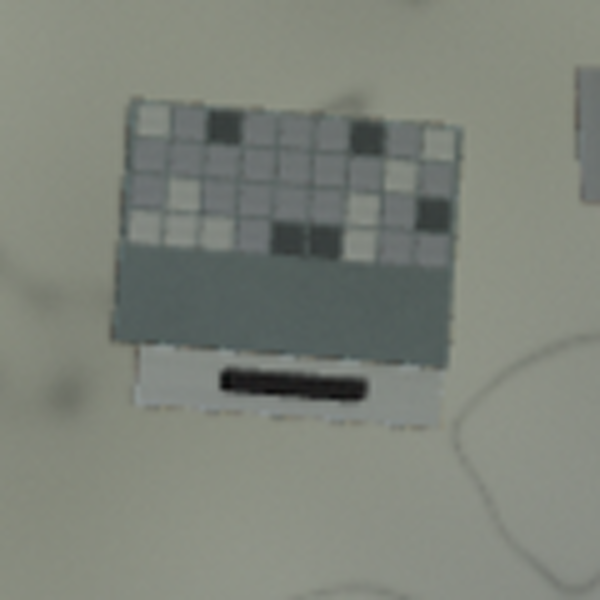

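```bash
python3 -c "
from h import *
p=cap('side')
f=lambda X:((proj(p,X)-[240,170])*3).round()
print('neck',f([[440,312.5,148]]),'rim',f([[440,312.5,176]]),'top',f([[440,312.5,210]]))
for r in vision.regions_of(p,'cap_mid')[:2]:
    ys,xs=np.nonzero(r['mask']);print(r['confidence'],(xs.min()-240)*3,(xs.max()-240)*3,(ys.min()-170)*3,(ys.max()-170)*3)
w=cap('wrist');print(find(p,'cap_mid')[:2],find(w,'cap_mid')[:2],find(w,'glue_neck')[:2]);plan([440,312.5,184],85.3)"
```

```text
neck [[200. 305.]] rim [[199. 274.]] top [[198. 236.]]
0.47 204 234 240 297
[(array([417., 328., 192.]), 0.69)] [(array([426., 314., 214.]), 0.64)] [(array([502., 507.,  55.]), 0.95), (array([418., 315.,  91.]), 0.89)]
t 17.75 pos [440.  312.8 182.5] jaw 85.32 F [ 0.3 -1.  -0.7] w 47.4 | twist 0.02 shift [ 0.  -1.5 -0.3] q6 -1.01
```

```bash
python3 -c "
from h import *
job.close_job(); print(bot.get_obs()['time'],bot.get_obs()['grip_width'])"
```

```text
the job is handed in; nothing more can be done
the job is handed in; nothing more can be done
```

The straightedge is in place, the jug is open, and I handed the job in at about 18 s on the robot's clock.

- **Straightedge:** I slid it against the front edge of the board until it pushed back with about 10 N, then let go. The last top picture shows it flush and parallel to the edge, a few mm off the middle.
- **Glue jug (the white one, not the blue or purple look-alikes):** I pressed the cap about 6–7 mm down at 9–10 N and turned it 90° counter-clockwise with hardly any torque. It then lifted off with no pull. The gripper still holds it upright above the neck, with about 28 mm from its rim to the neck. The finger opening is steady at 47 mm.
- **Checks that were weaker:** The side picture's cap outline (confidence 0.47) and the jug's neck fit the computed positions. The network's 3D estimates of the cap's position differ by 15–30 mm, probably because the fingers hide much of it, so I went by the pose, grip and outline. The side picture does not show the straightedge contact directly.
- **Other things:** I did not reach for or knowingly touch any of them, but did not measure each one again at the end.

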